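# Stack the spare bottles in the storage rack

### The arm

A 7-joint arm with a two-finger parallel gripper is mounted at the origin on a cart in front of the work surface, level with it; the furniture and walls round the work are solid. World frame = base frame: x ahead of the robot, y to its left, z up, the work surface at z = 0. Lengths are in mm, angles in rad, forces in N, time in s.
With the tool pointing down it reaches from about 400 to 900 mm from the base axis. Payload 5.6 kg.
Tool frame: the origin (TCP) lies midway between the tips of the shut fingers; the grasp point (between the pads) lies 19 mm behind it; x points along the fingers, y is the direction in which the jaws open and shut, and the axes are right-handed (so a half turn about x gives the same grasp; the last joint's range is limited). The gripper opens to 92 mm and grips with 3 to 60 N. Pads are 20 mm wide; open, the fingers measure 128 mm over their backs; the gripper's body (75 mm by 189 mm) begins 69 mm behind the grasp point.
Start: joints at [-1.192, 0.468, -0.012, 1.603, 0.006, 1.071, -0.056], TCP at [266.153, 593.019, 214.592] pointing down, gripper open.
Joint ranges: [-2.53, 2.53], [-0.31, 2.02], [-1.57, 1.55], [0.28, 2.44], [-1.29, 4.43], [0.15, 1.84], [-2.92, 2.92]. Speed limits (rad/s): [2.57, 2.57, 3.14, 3.14, 3.14, 3.14, 3.14].

### API

Orientations are given as a rotation vector (axis times angle).
In Python, from cell import robot, grip, kin, viewer gives the robot as it stands. Calls block until the motion is done:
- robot.movep(position, orientation): joint-space move of the TCP to a pose.
- robot.servo_line(position, feed=150, rotation=None): straight line of the TCP; rotation=None keeps the orientation; feed is the mean speed in mm/s.
- robot.goto_joints(angles): joint-space move.
- grip(opening, newtons=None): opening from 0.0 (shut) to 1.0 (fully open); newtons is the grip in N (None keeps the last); returns when the fingers have stopped.
- robot.hold(seconds).
- kin.ik(position, orientation): joint angles nearest the present ones, or None.
- robot.observe(): the state.
- viewer.read_camera(name): name is "scene" or "top"; returns the picture (480x640x3 uint8, red, green, blue); there is no depth.
- viewer.camera_info(name): a dict with "camera_matrix" (3x3 intrinsics, pixels), "R" (3x3) and "t" (3): a world point X has camera coordinates R X + t. Camera axes: x right, y down, z forward; pixel columns grow to the right and rows downward; lengths in mm; the calibration is good to about 2 mm. A picture is of the moment at which its call begins. camera_info takes no time and is no camera call.
A pose or a line that the arm cannot do raises robot.IKError and nothing moves.
- robot.job_done(): hands the job in, once; it reports no verdict.
Trained networks look in the newest picture that a camera, given by its name, has taken for a name from the list of things; names that differ only in an ending like _2 or _b are one class to them, and where a whole thing is asked for, a point or a joint stands for the part that bears it (a point fixed in the world has none). Each returns a list of dicts, best first, with "confidence" (0 to 1); they miss things now and then, are a little off and sometimes report something else, mostly with a low value. They report only what shows in the picture. A call takes as long as a camera call.
- viewer.silhouettes(name, camera): "mask" (480x640 bool, what is visible of it).
- viewer.pinpoint(name, camera): "at" ([x, y, z] in mm, in the coordinates of the camera as it stood for that picture, good to about 4 mm: a listed point, or the origin of a listed thing).
The state is a dict: "t": time; "joints": joint angles; "joint_velocities": joint speeds; "joint_torque": joint torques, N m; "tcp_pos": TCP position; "tcp_rot": TCP orientation; "contact_force": force on the tool from outside, world axes, zero at the start; "wrist_torque": the same for the moment, N m; "grip_width": opening from 0.0 (shut) to 1.0 (fully open).
Only numpy, scipy, OpenCV 4.12 (cv2) and the standard library are available. Lean on these libraries where they do the work, as an engineer would, in place of code of your own. Each camera call takes 0.05 s, during which the arm holds its last target. There are 200 camera calls.

### The job

Lay one of the two loose blue-capped bottles in the storage rack, lengthwise beside the bottle already lying there, and then slide the rack's end stop fully home so that the two lie close together. Then lay the other loose bottle on top of them, lengthwise in the gap between the two, so that it stays there; set the bottles down gently without dropping them, and leave everything else where it is.

Things in the scene. Friction and masses are not known exactly. Their poses are not given: they have to be found in the camera images.
- burette_stand: Fixed tall stand with two burettes to the right of the work, 0.9 m high: origin at the middle of its white base plate (about 160 mm by 250 mm), the rod and the burettes (which hang from 0.25 m up) stand within 120 mm of it. Keep the arm clear of it, also when swinging over from the right with the arm stretched out.
- rack: Fixed low rack on the worktop, a grey-painted plate 140 mm (x) by 230 mm (y), its upper face 8 mm above the worktop. Origin: under its centre, at worktop height. Bottles lie along its x axis. At its -y end stands a fixed grey wall, inner face at y = -105 mm, top 46 mm above the worktop; the x sides are open. Near its +y end stands the sliding end stop.
- rack_floor (a point): Centre of the rack plate's upper face, same axes as the rack.
- end_stop (a joint): How far the rack's sliding end stop has moved towards the fixed wall (m): 0 fully open, 0.068 fully home. It starts nearly open. A grey upright plate 136 mm long (rack x), 10 mm thick, top 45 mm above the worktop; its inner face is at rack y = +91 mm minus the value, so the room between wall and stop is 196 mm open and 128 mm home. Slides stiffly (about 3 N) along rack -y and stays where it is left; it can be pushed with closed fingers on its outer face.
- stop_face (a point): Middle of the end stop's flat outer (+y) face, 26 mm above the worktop; moves with the stop; same axes as the rack. Two ribs and shoes stick out of this face 24 mm at most, 52 mm either side of the middle.
- bottle_in_mid (a point): Round white plastic bottle with a blue cap, lying on its side: straight body 60 mm in diameter, 125 mm long over all, cap 42 mm in diameter, 0.2 to 0.4 kg. It lies in the rack along its x axis, within a few mm of the fixed wall. This point is on its axis, 55 mm from its flat bottom, on the straight part of the body near its centre of mass (30 mm above what it lies on); z axis along the bottle towards the cap.
- bottle_a_mid (a point): Round white plastic bottle with a blue cap, lying on its side: straight body 60 mm in diameter, 125 mm long over all, cap 42 mm in diameter, 0.2 to 0.4 kg. One of the two loose ones on the worktop to the left of the rack. This point is on its axis, 55 mm from its flat bottom, on the straight part of the body near its centre of mass (30 mm above what it lies on); z axis along the bottle towards the cap.
- bottle_b_mid (a point): Round white plastic bottle with a blue cap, lying on its side: straight body 60 mm in diameter, 125 mm long over all, cap 42 mm in diameter, 0.2 to 0.4 kg. One of the two loose ones on the worktop to the left of the rack. This point is on its axis, 55 mm from its flat bottom, on the straight part of the body near its centre of mass (30 mm above what it lies on); z axis along the bottle towards the cap.
- bottle_in: The bottle of point bottle_in_mid; origin at the centre of its flat bottom, z axis along it to the cap.
- bottle_a: The bottle of point bottle_a_mid; origin at the centre of its flat bottom, z axis along it to the cap.
- bottle_b: The bottle of point bottle_b_mid; origin at the centre of its flat bottom, z axis along it to the cap.
- beaker: Bystander: small glass beaker, 55 mm across, 70 mm tall; stands upright, origin under its centre.
- crucible: Bystander: lidded white crucible, 45 mm across, 50 mm tall; stands upright, origin under its centre.

How it is judged:
By the outcome, as a careful person would: the job done as asked, in the order asked, and still so for the second after the job is handed in, with the robot touching nothing.
It also fails if it takes over 72 s, if anything falls off the work surface, if the arm or the gripper's body presses on something with over 40 N, if the wrist force passes 120 N, or if a joint passes its speed limit or range.

## Working session

There is one attempt and no reset: what is moved stays moved. The work goes in short steps, each a Python script; the robot and the scene stay as the last script left them, time stands still between calls to the robot, and variables do not carry over. Pictures are saved under pics/ and viewed, about 8 in all and at most 12, crops included, and the job is handed in when it is done.

```bash
ls; mkdir -p pics
cat > h.py <<'E'
import numpy as np, cv2
from cell import robot, grip, kin, viewer
from scipy.spatial.transform import Rotation as Ro
def pic(cam,fn):
    im=viewer.read_camera(cam); cv2.imwrite('pics/'+fn,im[:,:,::-1]); return im
def toworld(cam,p):
    c=viewer.camera_info(cam); return np.array(c['R']).T@(np.array(p)-np.array(c['t']))
def axis(mask,cam,z):
    # silhouette centroid & axis back-projected on plane z
    c=viewer.camera_info(cam); R=np.array(c['R']);t=np.array(c['t']);K=np.array(c['camera_matrix'])
    ys,xs=np.nonzero(mask); d=(np.linalg.inv(K)@np.c_[xs,ys,np.ones(len(xs))].T).T@R; C=-R.T@t
    s=(z-C[2])/d[:,2]; P=C+d*s[:,None]
    (cx,cy),(w,h),a=cv2.minAreaRect(P[:,:2].astype(np.float32))
    return (round(cx,1),round(cy,1)),(round(w,1),round(h,1)),round(a,1)
E
python3 - <<'E'
from h import *
print(robot.observe())
for cam in ('scene','top'):
    pic(cam,cam+'0.png'); c=viewer.camera_info(cam); print(cam,-np.array(c['R']).T@c['t'])
    for n in ('rack','rack_floor','stop_face','bottle_a_mid','bottle_a','beaker','crucible','burette_stand'):
        for d in viewer.pinpoint(n,cam): print(n,d['confidence'],toworld(cam,d['at']).round(1),{k:v for k,v in d.items() if k not in('at','confidence')})
    for d in viewer.silhouettes('bottle_a',cam): print(d['confidence'],d['mask'].sum(),axis(d['mask'],cam,30))
E
```

```text
pics
{'t': 0.0, 'joints': array([-1.19199262,  0.46834977, -0.01160609,  1.60358787,  0.00598228,
        1.07138542, -0.05627011]), 'joint_velocities': array([-9.26496023e-04, -2.84298637e-04,  6.64411678e-04,  3.56526663e-04,
       -6.35398428e-05, -1.52742753e-04, -3.76398818e-04]), 'joint_torque': array([-1.16497966e-03, -5.20571172e+01, -1.34979252e-02, -2.43764430e+01,
       -5.68083837e-02,  1.69273495e-02,  1.59135247e-04]), 'tcp_pos': array([265.9417051 , 592.4922221 , 213.67291456]), 'tcp_rot': array([ 0.32955662,  1.54560849, -0.33220656]), 'contact_force': array([-0.39978929,  0.60122563,  0.28865952]), 'wrist_torque': array([-0.06025622,  0.04586882, -0.00137655]), 'grip_width': 0.998492003938754}
scene [ -11.53126789 -675.00360271  783.50798025]
rack 0.77 [ 5.132e+02  8.870e+01 -5.000e-01] {}
rack 0.7 [709.8  53.7   2.3] {}
rack 0.24 [516.7 188.5  25.6] {}
rack_floor 0.74 [513.4  87.1   3.7] {}
rack_floor 0.41 [421.4 345.3  27.7] {}
stop_face 0.93 [518.1 186.3  23.8] {}
bottle_a_mid 0.73 [423.4 398.8  28. ] {}
bottle_a 0.69 [558.  358.1  26.7] {}
bottle_a 0.63 [511.6  22.   38. ] {}
bottle_a 0.61 [419.9 343.9  28. ] {}
beaker 0.65 [ 3.712e+02 -1.066e+02 -2.000e-01] {}
crucible 0.53 [7.117e+02 5.460e+01 7.000e-01] {}
0.92 707 ((575.1, 417.6), (197.8, 67.0), 76.2)
0.66 869 ((424.2, 408.7), (196.8, 70.2), 88.0)
top [ 418.18839835  102.1524837  1102.90407531]
rack 0.85 [516.5  91.7  -4.3] {}
rack 0.59 [569.4  23.   38.2] {}
rack_floor 0.8 [517.6  90.9   6.9] {}
stop_face 0.9 [518.6 190.2  26.7] {}
stop_face 0.69 [422.  399.4  26. ] {}
stop_face 0.27 [713.7  54.2   0. ] {}
bottle_a_mid 0.89 [425.4 397.9  26.9] {}
bottle_a 0.91 [425.6 347.3  28.7] {}
bottle_a 0.71 [564.  357.8  26.1] {}
beaker 0.81 [ 371.1 -102.4    1.3] {}
crucible 0.94 [ 7.146e+02  5.810e+01 -6.000e-01] {}
0.89 1963 ((423.5, 408.9), (138.2, 63.2), 88.8)
0.73 1840 ((576.4, 420.1), (139.9, 61.4), 76.6)
```

View pics/top0.png

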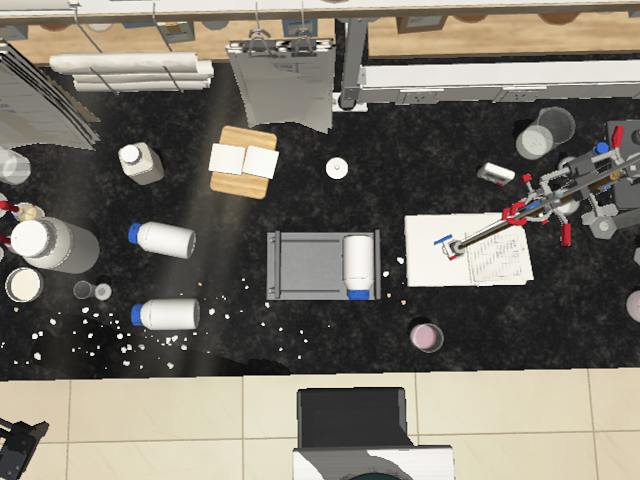

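View pics/scene0.png

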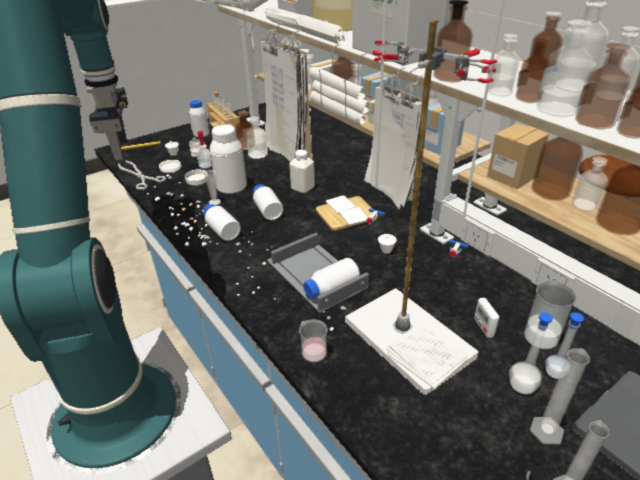

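Top view: x runs up the picture and y to the left. The rack is at px (323,265), with bottle_in on its right side (358,265) and its cap towards −x. Loose bottle A is at (165,315) and B at (165,240), both with caps towards +y. The scene view agrees, and the burette stand is to the right, at about y=−160. Next I'll measure the rack yaw and check IK before moving.

```bash
cat >> h.py <<'E'
def down(yaw):  # tool x down, jaw axis y at yaw (deg) in world
    a=np.radians(yaw); x=np.array([0,0,-1.]); y=np.array([np.cos(a),np.sin(a),0])
    return Ro.from_matrix(np.c_[x,y,np.cross(x,y)]).as_rotvec()
def st(msg=''):
    o=robot.observe(); print(msg,round(o['t'],1),o['tcp_pos'].round(1),'F',o['contact_force'].round(1),'g',round(o['grip_width']*92,1),flush=True); return o
E
python3 - <<'E'
from h import *
im=viewer.read_camera('top')
for n in ('rack','end_stop','bottle_in'):
    for d in viewer.silhouettes(n,'top'):
        print(n,d['confidence'],d['mask'].sum(),axis(d['mask'],'top',{'rack':8,'end_stop':45,'bottle_in':38}[n]))
for n in('rack','stop_face','bottle_in_mid','bottle_in','bottle_b_mid','burette_stand'):
    for d in viewer.pinpoint(n,'top'): print(n,d['confidence'],toworld('top',d['at']).round(1))
o=robot.observe(); print('start jaw',Ro.from_rotvec(o['tcp_rot']).as_matrix().round(2).tolist())
for nm,p,yaws in (('A',(424.5,398,11),(-2,178)),('B',(574,411,11),(-13,167)),('P1',(516,100,20),(88,-92)),('P3',(516,50,78),(88,-92)),('push',(516,225,15),(0,180))):
    for yw in yaws:
        for z in (0,150):
            q=kin.ik(np.array(p)+[0,0,z],down(yw)); print(nm,yw,z,None if q is None else np.round(q,2))
E
```

```text
rack 0.63 5811 ((518.3, 90.3), (234.6, 142.5), 88.8)
end_stop 0.96 419 ((517.0, 188.2), (22.0, 129.9), 88.3)
bottle_in 0.67 1806 ((508.0, 21.3), (61.0, 127.1), 89.9)
rack 0.72 [516.3  90.8  -5.9]
stop_face 0.83 [519.1 191.9  26.1]
bottle_in_mid 0.74 [517.1  23.1  36.4]
bottle_in 0.76 [567.9  20.3  37.7]
start jaw [[0.0, 0.41, 0.91], [-0.0, 0.91, -0.41], [-1.0, 0.0, 0.0]]
A -2 0 [-0.97  0.64  0.2   1.9  -0.21  0.62 -0.67]
A -2 150 [-1.03  0.42  0.28  1.84 -0.14  0.91 -0.72]
A 178 0 [-0.55  0.67 -0.34  1.87  0.34  0.66  2.01]
A 178 150 [-0.54  0.45 -0.35  1.8   0.19  0.92  2.14]
B -13 0 [-0.85  0.8   0.27  1.58 -0.27  0.8  -0.7 ]
B -13 150 [-0.89  0.62  0.34  1.51 -0.23  1.04 -0.73]
B 167 0 [-0.47  0.82 -0.3   1.55  0.3   0.82  2.03]
B 167 150 [-0.48  0.64 -0.29  1.48  0.2   1.05  2.1 ]
P1 88 0 [-0.34  0.55  0.11  2.03 -0.11  0.56  1.37]
P1 88 150 [-0.44  0.31  0.22  1.96 -0.09  0.88  1.36]
P1 -92 0 [-0.65  0.6   0.5   2.05 -0.5   0.61 -1.42]
P1 -92 150 [-0.83  0.36  0.7   1.98 -0.3   0.9  -1.58]
P3 88 0 [-0.31  0.44  0.18  2.04 -0.12  0.67  1.49]
P3 88 150 [-0.43  0.23  0.32  1.93 -0.08  1.    1.46]
P3 -92 0 [-0.67  0.5   0.64  2.06 -0.45  0.72 -1.35]
P3 -92 150 [-0.8   0.27  0.76  1.95 -0.22  1.01 -1.55]
push 0 0 [-0.7   0.62  0.29  1.95 -0.29  0.61 -0.21]
push 0 150 [-0.76  0.39  0.37  1.89 -0.17  0.9  -0.31]
push 180 0 [-0.24  0.63 -0.3   1.92  0.3   0.63  2.42]
push 180 150 [-0.27  0.4  -0.25  1.85  0.12  0.91  2.57]
```

Run:
```python
from h import *
r=down(-1.5)
robot.movep([424.5,398,160],r); st('above')
robot.servo_line([424.5,398,60],feed=150)
robot.servo_line([424.5,398,11.5],feed=80); st('down')
grip(0.3,25); st('gripped')
robot.servo_line([424.5,398,140],feed=150); robot.hold(0.2); st('lift')
robot.movep([515,113,140],down(89)); st('over rack')
pic('top','t1.png'); 
for d in viewer.silhouettes('end_stop','top'): print(d['confidence'],d['mask'].sum(),axis(d['mask'],'top',45))
```

```text
above 2.5 [423.7 399.7 160.3] F [ 0.3  1.2 -0. ] g 92.2
down 4.1 [424.7 398.   11.4] F [ 0.1 -0.2 -0. ] g 92.0
gripped 4.7 [424.3 398.2  11.7] F [-1.6 -0.7  3.1] g 60.2
lift 5.9 [424.1 397.6 139. ] F [ 0.8 -0.4 -2.2] g 60.4
over rack 7.6 [515.  113.6 140. ] F [-0.   0.4 -2.6] g 59.8
0.51 152 ((473.8, 188.7), (19.8, 47.4), 89.4)
```

View pics/t1.png

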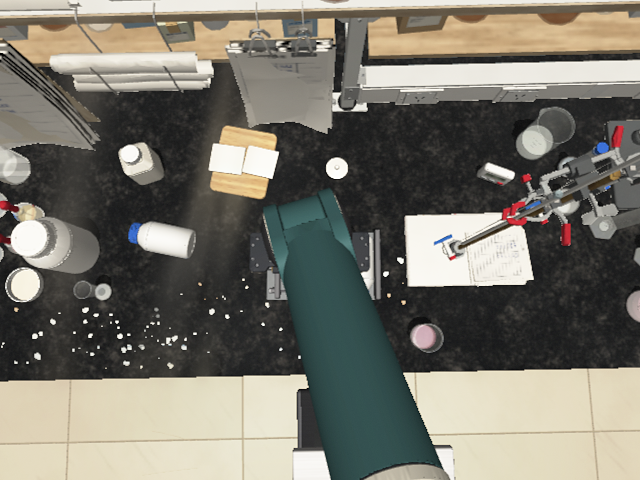

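The top view shows the arm over the rack, hiding the held bottle. B is still at (165,240) and nothing else has moved. Grip width of 60 mm and the measured weight confirm the hold, so I'll lower it.

```bash
cat >> h.py <<'E'
def lower(x,y,z0,zmin,thr=2.5,step=1.0):
    robot.servo_line([x,y,z0],feed=80); robot.hold(0.3)
    f0=robot.observe()['contact_force'][2]; z=z0
    while z>zmin:
        z-=step; robot.servo_line([x,y,z],feed=20)
        if robot.observe()['contact_force'][2]-f0>thr: break
    return st('touch z=%.1f f0=%.1f'%(z,f0))
E
python3 - <<'E'
from h import *
x,y=515,113
robot.servo_line([x,y,60],feed=120)
lower(x,y,25,17.5)
grip(0.70); st('rel'); grip(0.80); st('rel2')
robot.servo_line([x,y,60],feed=80); robot.servo_line([x,y,130],feed=150); st('up')
robot.movep([517,240,130],down(0)); grip(0.0)
st()
pic('top','t2.png')
for n,z in (('end_stop',45),('bottle_in',38)):
    for d in viewer.silhouettes(n,'top'): print(n,d['confidence'],d['mask'].sum(),axis(d['mask'],'top',z))
E
```

```text
touch z=19.0 f0=-3.8 10.9 [515.2 113.   19.7] F [-1.6 -0.6  5.1] g 59.9
rel 11.2 [515.2 113.1  19. ] F [ 0.5 -0.1 -0.2] g 64.1
rel2 11.5 [515.  113.   18.9] F [-0.9 -0.2  0.6] g 73.8
up 12.8 [514.4 112.8 129.3] F [ 0.   0.9 -0. ] g 73.4
 15.4 [517. 240. 130.] F [ 0.1 -0.2  0. ] g 0.1
end_stop 0.97 523 ((517.1, 187.6), (25.2, 133.9), 87.3)
bottle_in 0.96 1793 ((508.0, 22.5), (60.5, 126.6), 88.4)
bottle_in 0.67 700 ((577.1, 454.6), (64.9, 58.6), 5.6)
```

View pics/t2.png

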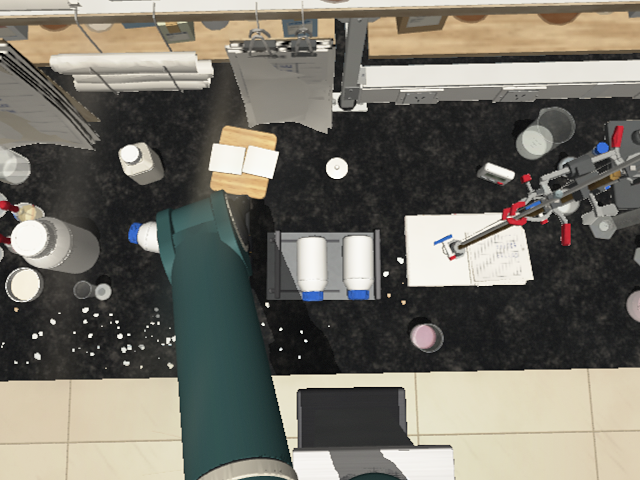

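Both bottles are now in the rack at (312,268) and (358,266), parallel with caps towards −x, and the stop is at (275,265). Now I'll push the stop home with force monitoring.

Run:
```python
from h import *
u=np.array([-0.026,-1.0,0]); p0=np.array([519.5,240,15.])
robot.movep([519.5,240,100],down(-1.5)); robot.servo_line(p0,feed=150); robot.hold(0.2)
f0=robot.observe()['contact_force'].copy(); st('start')
robot.servo_line(p0+u*28,feed=100)
s=28; hist=[]; first=None
while s<140:
    s+=2 if s<95 else 1
    robot.servo_line(p0+u*s,feed=40)
    o=robot.observe(); f=(o['contact_force']-f0)@(-u); hist.append((s,round(float(f),1),round(float(o['tcp_pos'][1]),1)))
    if f>18: break
print(hist); st('end')
robot.servo_line(p0+u*(s-15),feed=80); robot.servo_line((p0+u*(s-15))+[0,0,130],feed=150)
robot.movep([574,400,160],down(-13)); st()
```

```text
start 16.7 [520.3 240.5  16.2] F [ 0.4  0.3 -1. ] g 0.3
[(30, 0.0, 210.3), (32, -0.2, 207.9), (34, -0.4, 205.8), (36, -0.5, 203.8), (38, -0.2, 201.8), (40, -0.7, 199.8), (42, -0.2, 197.8), (44, 0.9, 196.3), (46, 2.9, 194.4), (48, 2.4, 191.9), (50, 1.9, 189.6), (52, 2.1, 187.6), (54, 2.2, 185.7), (56, 2.3, 183.7), (58, 1.1, 181.7), (60, 1.6, 179.7), (62, 1.9, 177.7), (64, 1.3, 175.7), (66, 1.1, 173.7), (68, 1.5, 171.7), (70, 1.5, 169.7), (72, 1.3, 167.7), (74, 0.6, 165.7), (76, 1.9, 163.8), (78, 3.1, 161.8), (80, 2.7, 159.6), (82, 1.8, 157.7), (84, 1.8, 155.7), (86, 1.4, 153.7), (88, 2.6, 151.8), (90, 2.0, 149.7), (92, 2.0, 147.7), (94, 2.8, 146.0), (96, 2.1, 143.9), (97, 2.7, 142.9), (98, 2.5, 141.7), (99, 2.7, 140.7), (100, 2.0, 139.8), (101, 2.2, 138.8), (102, 3.0, 137.9), (103, 2.7, 136.9), (104, 2.0, 135.8), (105, 1.8, 134.8), (106, 2.8, 134.1), (107, 5.7, 134.1), (108, 7.0, 134.0), (109, 10.3, 134.0), (110, 12.2, 134.0), (111, 13.3, 133.9), (112, 15.4, 133.9), (113, 17.3, 133.9), (114, 20.3, 133.8)]
end 30.1 [516.7 133.8  15.1] F [ 2.2 20.5 -5.8] g 0.4
 32.5 [574.5 397.6 159.4] F [ 0.8 -0.7  0. ] g 0.3
```

Run:
```python
from h import *
im=pic('top','t3.png')
cv2.imwrite('pics/t3c.png',cv2.resize(im[210:320,110:410,::-1],None,fx=2.6,fy=2.6,interpolation=cv2.INTER_CUBIC))
for n,z in (('end_stop',45),('bottle_in',38),('rack',8)):
    for d in viewer.silhouettes(n,'top'): print(n,d['confidence'],d['mask'].sum(),axis(d['mask'],'top',z))
for n in('stop_face','bottle_in_mid','rack_floor'):
    for d in viewer.pinpoint(n,'top'): print(n,d['confidence'],toworld('top',d['at']).round(1))
pic('scene','s3.png')
for n in('stop_face','bottle_in_mid','rack_floor'):
    for d in viewer.pinpoint(n,'scene'): print(n,d['confidence'],toworld('scene',d['at']).round(1))
```

```text
end_stop 0.68 457 ((516.8, 127.4), (23.9, 135.9), 88.0)
end_stop 0.32 1728 ((505.8, 85.8), (58.1, 127.5), 88.8)
bottle_in 0.58 1741 ((508.0, 22.5), (60.5, 126.4), 88.4)
rack 0.65 3945 ((516.8, 90.4), (234.9, 142.6), 89.6)
stop_face 0.82 [516.5 126.8  26.8]
bottle_in_mid 0.78 [511.   23.   35.4]
bottle_in_mid 0.51 [562.4 356.8  28.1]
rack_floor 0.15 [576.4 415.8  28.5]
bottle_in_mid 0.86 [508.2  19.8  39.1]
rack_floor 0.37 [ 7.134e+02  5.320e+01 -1.000e-01]
```

View pics/t3c.png

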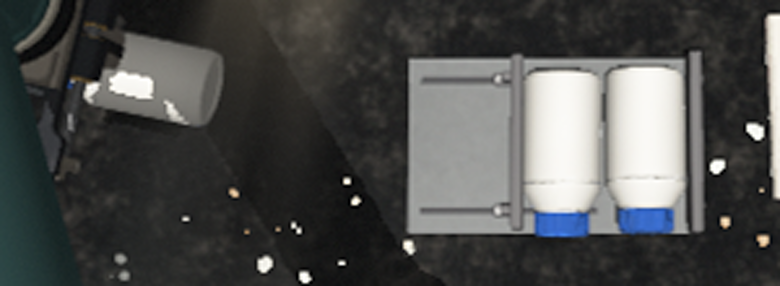

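The stop is home: it met a hard stop at the expected place, the silhouette moved 60 mm, and the two bottles sit close together at crop x≈563 and 646. The groove is at about y=53. I'll pick up B, gripping slightly high so the fingertips clear the lower bottles.

Run:
```python
from h import *
grip(1.0); robot.movep([574,411,160],down(-13.5)); robot.servo_line([574,411,70],feed=150)
robot.servo_line([574,411,17.5],feed=80); st('down')
grip(0.3,30); st('gripped')
robot.servo_line([574,411,170],feed=150); robot.hold(0.2); st('lift')
robot.movep([515,130,180],down(88.5)); robot.servo_line([515,52.5,180],feed=120); st('over')
robot.servo_line([515,52.5,110],feed=100)
lower(515,52.5,82,73,thr=1.8,step=0.7)
pic('scene','s4.png')
```

```text
down 36.2 [574.3 411.1  17.6] F [-0.2  0.2 -1.1] g 92.4
gripped 36.8 [574.5 411.1  17.9] F [ 1.1 -1.2  2.3] g 59.6
lift 38.2 [573.6 410.7 168.9] F [-0.5 -0.4 -3.5] g 59.9
over 40.7 [515.1  53.4 180. ] F [ 1.1  0.  -3.9] g 59.9
touch z=77.1 f0=-3.7 44.1 [515.1  52.2  77.6] F [-2.4 -2.   3.9] g 59.8
```

View pics/s4.png

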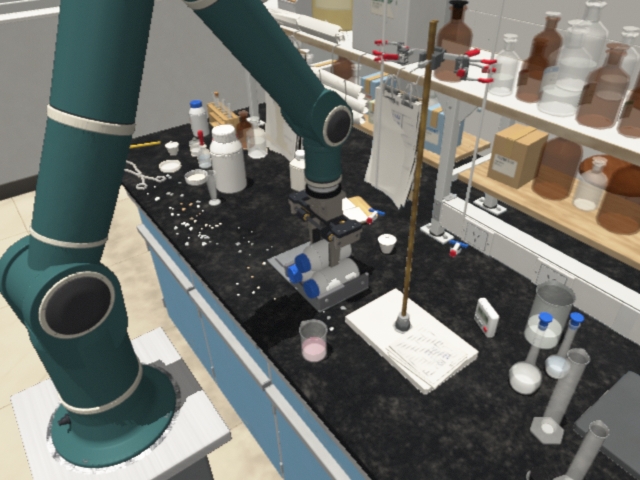

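The scene shows the third bottle held over the groove, its cap at about (295,272), with the arm clear of the stand. The contact height of 77.6 mm is close to the expected 76.5. I'll ease it towards −y because of the side force, then release slowly.

Run:
```python
from h import *
robot.servo_line([515,51.5,77.1],feed=10); robot.hold(0.2); o=st('shift')
robot.servo_line([515,51.5,76.6],feed=10); robot.hold(0.2); o=st('seat')
for g in (0.66,0.68,0.72,0.78): grip(g,5); st('rel')
robot.servo_line([515,51.5,110],feed=50); robot.servo_line([515,51.5,200],feed=150); st('up')
robot.movep([480,300,220],down(88.5)); robot.hold(0.3); st()
im=pic('top','t5.png'); im2=pic('scene','s5.png')
a=cv2.resize(im[200:320,230:410],(600,400)); b=cv2.resize(im2[220:330,240:400],(582,400))
cv2.imwrite('pics/c5.png',cv2.resize(np.hstack([a,b]),(798,270))[:,:,::-1])
for n in('bottle_in_mid','stop_face','beaker','crucible'):
    for c in('top','scene'):
        for d in viewer.pinpoint(n,c): print(n,c,d['confidence'],toworld(c,d['at']).round(1))
```

```text
shift 44.6 [515.2  51.7  77.5] F [-2.2 -1.1  5.7] g 59.7
seat 45.1 [515.2  51.7  77.5] F [-4.9 -0.6  9.5] g 59.8
rel 45.3 [515.4  51.7  76.5] F [ 0.7 -0.8 -0.6] g 60.9
rel 45.5 [515.   51.6  76.4] F [-0.3  0.3 -0.2] g 62.7
rel 45.8 [515.   51.5  76.6] F [-0.3  0.1  0. ] g 66.8
rel 46.1 [515.   51.5  76.6] F [ 0.3 -0.6  0.2] g 71.3
up 47.6 [514.4  51.4 199.2] F [ 0.3 -1.2 -0.8] g 71.9
 48.9 [480.5 298.9 220. ] F [-0.1 -1.1  0.1] g 71.6
bottle_in_mid top 0.95 [515.   20.5  35.4]
bottle_in_mid scene 0.76 [507.8  17.7  37.9]
beaker top 0.81 [ 365.  -105.9    0.7]
beaker scene 0.76 [ 371.1 -105.1   -2.4]
crucible top 0.63 [718.5  57.4  -1.8]
crucible scene 0.54 [714.5  55.3   2.2]
```

View pics/c5.png

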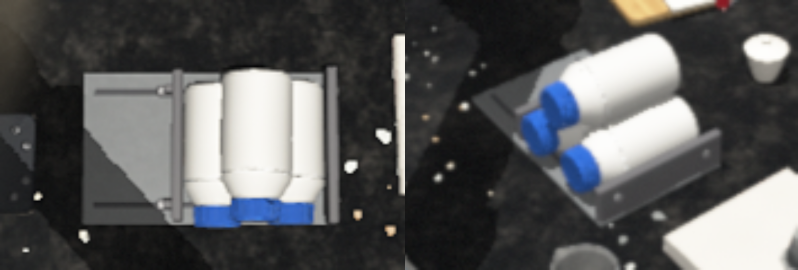

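The third bottle lies stably in the groove on top of the other two, and the stop is at the same place (column 309) as after the push. Handing in.

```bash
python3 -c "
from h import *
robot.job_done()"
```

```text
the job is handed in; nothing more can be done
```

I finished the job and handed it in at about 49 s on the robot's clock, under the 72 s limit.

- **First bottle:** I laid bottle A in the rack beside the one already there, cap the same way. I lowered it until it touched and then opened the gripper in small steps.
- **End stop:** I pushed it until it hit a hard stop. It moved about 62 mm, which is fully home only if it started about 5 mm in. The wrist force peaked at about 20 N. There is no direct reading of the stop, but its measured position matches fully home.
- **Second bottle:** I laid bottle B lengthwise in the gap on top, again lowering until contact. Contact came about 1 mm above the height I expected.

**Last checks:** The final pictures from both cameras show the top bottle lying still in the gap and the stop unmoved. The beaker and crucible are where they were, within measuring error. The top bottle hid the stop face in that last look, so its network check returned nothing. I compared the stop's pixel position with the earlier picture instead (column 309 both times).

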